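# Put the secateurs on display

### The job

Put the garden secateurs back in the display case on the counter: lay them in their die-cut foam pocket and press them down until they are fully home and flat. Then switch on the display lamp by flipping the toggle on the white switch box over to the side with the little clear pilot lens. Do not disturb the tall white bottle or the little tub that stand nearby.

Things in the scene. Friction and masses are not known exactly. Their poses are not given: they have to be found in the camera images.
- secateurs: Closed garden secateurs lying flat, rigid, 183 mm long, about 0.22 kg: black handles, steel head, flat underside. Origin: on the underside below the middle of the throat; x to the blade, z up. Outline from above in mm, x: y low to high, straight between: -75: -20 to 20; -65: -27 to 27; -25: -19 to 19; 25: -19 to 19; 45: -15 to 18; 80: -2 to 27; 108: 24 to 34 (the hooked blade bends to +y).
- throat (a point): Top of the secateurs' throat, 28 mm above their origin. Here, from x -25 to 25 mm, the sides are parallel, 38 mm apart: the best place to grip and to press (centre of mass at x -9). Thickness: 28 mm from x -75 to 25, 20 mm (pivot) to x 45, 12 mm for the blade.
- nose (a point): Tip of the blade, on its upper face, at (106, 29, 12) mm in the secateurs' frame.
- case: Display case fixed on the counter: shallow aluminium tray filled with dark grey foam (light grey pocket floor), 256 x 168 mm, x along its length, origin under its centre. The foam top is 26 mm above the counter. Beside the pocket, at y 41 to 63 mm of the case, lies a budding knife that stays (fixed, 2 mm proud of the foam).
- pocket (a point): Where the secateurs' origin belongs: on the pocket floor, 12 mm above the counter, 14 mm below the foam top; axes as the secateurs' when home (x to the blade, parallel to the case's). The pocket has their outline with 1.8 mm clearance all round at the floor, widening to 3.5 mm at the mouth; only this way round fits. When home the handles stand 14 mm above the foam.
- pocket_nose (a point): Where the blade tip belongs, seen from above: on the pocket floor at (106, 29, 0) mm of the pocket frame. Snugness: four springy foam beads on the pocket's sides (x -45 and 15 mm) stand 1.5 mm into the outline; the tool rests on them 5 to 11 mm high, maybe tilted, until pressed down over the throat with about 4 to 10 N. Pressing with 25 N does no harm.
- switch: White switch box of the display lamp, fixed on the counter, 110 x 70 x 50 mm, origin under its centre. A steel toggle bat stands on the middle of its top: pivot 52 mm above the counter, 62 mm long, 10 mm thick at the root, 16 mm near the tip. It swings along the box's x. A clear pilot lens, 9 mm high, lies on top at the +x end, 42 mm from the centre.
- bat_tip (a point): Tip of the toggle bat.
- bat (a joint): Toggle bat angle in rad: 0 off, leaning 0.4 rad to the box's -x; 0.4 upright; 0.8 on, leaning 0.4 rad to +x over the pilot lens. A spring holds it in either end place (about 2 N at the tip) and snaps it over once past upright.
- bottle_a: White bottle, 72 mm wide, 200 mm high, origin under its centre: leave it.
- tub: Small cream-yellow tub, 68 mm wide, 55 mm high, origin under its centre: leave it.
Mind the look-alikes: they are no part of the job. What is shaped like the switch but red or yellow is not meant.

How it is judged:
By the outcome, as a careful person would: the job done as asked, in the order asked, and still so for the second after the job is handed in, with the robot touching nothing.
It also fails if it takes over 56 s, if anything falls off the work surface, if the arm or the gripper's body presses on something with over 40 N, if the wrist force passes 120 N, or if a joint passes its speed limit or range.

### The arm

A 6-joint arm with a two-finger parallel gripper is mounted at the origin on the work surface. World frame = base frame: x ahead of the robot, y to its left, z up, the work surface at z = 0. Lengths are in m, angles in rad, forces in N, time in s.
With the tool pointing down it reaches from about 0.225 to 0.875 m from the base axis. Payload 3.4 kg.
Tool frame: the origin (TCP) lies on the centre line of the jaws, within the pads' length; the fingertips stand 17 mm ahead of it and the grasp point (between the pads) lies 2 mm behind it (nose_length is the distance from the TCP to the fingertips, in m); z points along the fingers, y is the line along which they close (so a half turn about z gives the same grasp; the last joint's range is limited). The gripper opens to 85 mm and grips with 20 to 120 N. Pads are 22 mm wide; open, the fingers measure 114 mm over their backs; the gripper's body (76 mm by 85 mm) begins 54 mm behind the grasp point. The pads swing forward as they close: fully open they stand 13 mm farther back than shut.
Start: joints at [-1.415, 0.276, 1.505, -0, 1.361, -0.121], TCP at [0.157, -0.553, 0.248] pointing down, gripper open.
Joint ranges: [-2.89, 2.89], [-0.75, 2.08], [0.22, 2.7], [-1.18, 4.32], [0.11, 2.71], [-2.7, 2.7]. Speed limits (rad/s): [2.57, 2.57, 3.14, 3.14, 3.14, 3.14].

### API

Orientations are given as a unit quaternion [w, x, y, z].
In Python, from rig import get_state, get_image, sign_off, find_in, place_of, nose_length gives the robot as it stands.
- The arm moves only by the tool apply_moves, never from a script. Its argument "deltas" is one flat list of numbers, 5 for each row, row after row: the finger opening in mm, from 0 to 85.4, then the shift along the tool's x, y, z in mm, then the turn about the tool's z in degrees. A call has 1 to 12 rows; each row is the pose to reach, as a shift and turn from the pose commanded when the call began, along the tool's axes at that moment; what a row does not reach only later rows make up. A row lasts 1/12 s, in which the tool goes at most 41.7 mm and 7.16 degrees, less where a joint would pass 70% of its speed; a pose out of reach is approached as far as the arm can. A call with a gripper value outside its range is refused whole. The fingers move at their own pace and stop on an object; "squeeze" is the grip in N (left out, the last holds). Time passes only in rows, so rows that repeat a pose let the fingers close. It gives the time, the measured TCP pose, the force, the opening and the grip force at its end, in the units of the state.
- get_state(): the state, without advancing time (a new reading comes with each control period).
- get_image(name): name is "scene" or "top" or "wrist"; returns a dict with "frame" (400x640x3 uint8, red, green, blue), "K" (3x3 intrinsics, pixels), "k1" (the pictures are not rectified: a ray, as slopes to the right and down, at radius r is drawn at 1 + k1 r^2 times it, then the intrinsics apply), "position" and "orientation" of the camera in the world. Camera axes: x right, y down, z forward; pixel columns grow to the right and rows downward; lengths in m; the calibration is good to about 2 mm. A picture is of the moment at which its call begins. There is no depth.
- sign_off(): hands the job in; it is judged then, once.
Trained networks look in a picture, given as the dict that the camera call returned (one of the last four; its "shot" number tells which), for a name from the list of things; names that differ only in an ending like _2 or _b are one class to them, and where a whole thing is asked for, a point or a joint stands for the part that bears it (a point fixed in the world has none). Each returns a list of dicts, best first, with "score" (0 to 1); they miss things now and then, are a little off and sometimes report something else, mostly with a low value. They report only what shows in the picture. A call takes as long as a camera call. They do not tell look-alikes from the thing itself.
- find_in(query, picture): "point" ([column, row] in pixels, amid what is visible of it).
- place_of(query, picture): "point" ([column, row] in pixels: a listed point, or the origin of a listed thing).
The state is a dict: "clock": time; "qpos": joint angles; "qd": joint speeds; "effort": joint torques, N m; "position": TCP position; "ee_rot": TCP orientation; "contact_force": force on the tool from outside, world axes, zero at the start; "moment": the same for the moment, N m; "width": finger opening in m; "gripper_force": force on a finger pad.
Only numpy, scipy, OpenCV 4.12 (cv2) and the standard library are available. Lean on these libraries where they do the work, as an engineer would, in place of code of your own. Each camera call takes 0.05 s, during which the arm holds its last target. There are 200 camera calls.

## Working session

There is one attempt and no reset: what is moved stays moved. The work goes in short steps, Python scripts to look and compute and a tool call to move; the robot and the scene stay as the last step left them, time stands still between calls to the robot, and variables do not carry over. Pictures are saved under pics/ and viewed, at most 10 in all, crops included, and the job is handed in when it is done.

Besides the shell and the picture viewer there is one more tool, called after ">>>" as name(argument=value, ...) on one line, values as JSON. apply_moves: Moves the arm, as the interface text tells. Its arguments: {"type":"object","properties":{"deltas":{"type":"array"},"squeeze":{"type":"number"}},"required":["deltas"]}

```bash
mkdir -p pics; ls; cat > h.py <<'E'
import numpy as np, cv2
from scipy.spatial.transform import Rotation as R
from rig import *
def rot(q): return R.from_quat([q[1],q[2],q[3],q[0]]).as_matrix()
def ground(im,p,z):
    K=np.array(im["K"]); d=np.array([(p[0]-K[0,2])/K[0,0],(p[1]-K[1,2])/K[1,1]])
    u=d.copy()
    for _ in range(30): u=d/(1+im["k1"]*(u@u))
    r=rot(im["orientation"])@np.array([u[0],u[1],1]); c=np.array(im["position"])
    return c+r*(z-c[2])/r[2]
def proj(im,P):
    v=rot(im["orientation"]).T@(np.array(P)-im["position"]); u=v[:2]/v[2]; u=u*(1+im["k1"]*(u@u))
    K=np.array(im["K"]); return np.array([K[0,0]*u[0]+K[0,2],K[1,1]*u[1]+K[1,2]])
def save(im,n,f=None): cv2.imwrite("pics/"+n+".png",im["frame"][:,:,::-1] if f is None else f)
E
python3 - <<'E'
from h import *
Z=dict(secateurs=0,throat=.028,nose=.012,case=0,pocket=.012,pocket_nose=.012,switch=0,bat_tip=.109,bottle_a=0,tub=0)
np.set_printoptions(precision=4,suppress=True)
ims=[]
for n in("scene","top"):
    im=get_image(n); ims.append(im); save(im,n+"0"); print(n,im["position"])
    for q,z in Z.items():
        for d in place_of(q,im)[:3]: print(q,round(d["score"],2),np.round(d["point"]),ground(im,d["point"],z))
cv2.imwrite("pics/both0.png",cv2.resize(np.vstack([i["frame"] for i in ims])[:,:,::-1],None,fx=.75,fy=.75))
E
```

```text
pics
scene [0.9323 0.2855 0.8573]
secateurs 0.65 [244. 175.] [ 0.504 -0.292  0.   ]
secateurs 0.65 [293. 233.] [ 0.5622 -0.0668  0.    ]
secateurs 0.16 [270. 195.] [ 0.5093 -0.1907  0.    ]
throat 0.69 [241. 166.] [ 0.5018 -0.3008  0.028 ]
throat 0.52 [411. 313.] [0.5681 0.2686 0.028 ]
throat 0.48 [401. 353.] [0.6529 0.2961 0.028 ]
nose 0.9 [274. 195.] [ 0.5098 -0.1784  0.012 ]
nose 0.26 [244. 176.] [ 0.5117 -0.2823  0.012 ]
case 0.95 [410. 317.] [0.5647 0.2718 0.    ]
pocket 0.89 [403. 306.] [0.5592 0.2464 0.012 ]
pocket 0.42 [400. 355.] [0.6522 0.2958 0.012 ]
pocket_nose 0.83 [400. 355.] [0.6519 0.2958 0.012 ]
switch 0.98 [304. 164.] [ 0.369  -0.1884  0.    ]
switch 0.9 [387. 203.] [0.3367 0.0654 0.    ]
switch 0.79 [295. 265.] [ 0.6274 -0.0068 -0.    ]
bat_tip 0.63 [295. 232.] [ 0.6046 -0.0207  0.109 ]
bat_tip 0.6 [310. 128.] [ 0.3347 -0.1949  0.109 ]
bat_tip 0.59 [391. 167.] [0.3148 0.0435 0.109 ]
bottle_a 0.65 [208. 250.] [ 0.7267 -0.1963  0.    ]
tub 0.84 [327. 204.] [ 0.4384 -0.0541  0.    ]
top [ 0.3124 -0.0273  1.0898]
secateurs 0.57 [429. 209.] [ 0.5036 -0.283   0.    ]
throat 0.6 [430. 206.] [ 0.5056 -0.2803  0.028 ]
throat 0.59 [317. 155.] [ 0.6294 -0.0137  0.028 ]
nose 0.86 [389. 203.] [ 0.5164 -0.1847  0.012 ]
case 0.97 [196. 185.] [0.5604 0.2808 0.    ]
pocket 0.8 [207. 186.] [0.5546 0.2512 0.012 ]
pocket 0.69 [391. 204.] [ 0.514  -0.1894  0.012 ]
pocket_nose 0.76 [191. 151.] [0.6429 0.2963 0.012 ]
pocket_nose 0.58 [322. 147.] [ 0.6525 -0.0243  0.012 ]
switch 0.96 [389. 275.] [ 0.3474 -0.1843  0.    ]
switch 0.77 [286. 280.] [0.3348 0.0558 0.    ]
switch 0.73 [318. 155.] [ 0.6364 -0.0153  0.    ]
bat_tip 0.62 [323. 147.] [ 0.6219 -0.0275  0.109 ]
bat_tip 0.53 [287. 290.] [0.3105 0.045  0.109 ]
bat_tip 0.38 [401. 277.] [ 0.3393 -0.1926  0.109 ]
bottle_a 0.6 [390. 122.] [ 0.7225 -0.1963  0.    ]
tub 0.93 [334. 239.] [ 0.4313 -0.054   0.    ]
```

View pics/both0.png

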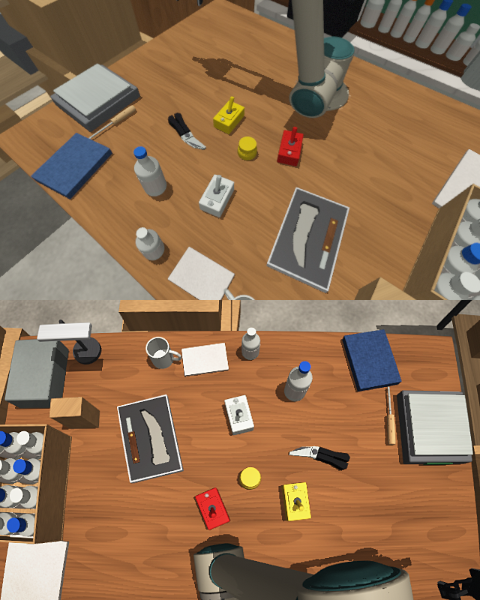

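Top picture (0.75 scale): secateurs near (320,458), nose left; case at (150,438); white switch at (238,414), between the bottle with the blue cap (298,383) and the tub (250,478). I'll enlarge the white switch.

```bash
python3 - <<'E'
from h import *
a=cv2.imread("pics/top0.png");b=cv2.imread("pics/scene0.png")
r=lambda i,x,y,w,h:cv2.resize(i[y:y+h,x:x+w],(400,300),interpolation=cv2.INTER_CUBIC)
cv2.imwrite("pics/crop1.png",np.vstack([np.hstack([r(a,285,120,64,48),r(b,250,220,80,60)]),np.hstack([r(a,377,180,96,72),r(a,140,120,144,108)])]))
s=get_state();print(s["position"],s["ee_rot"]);w=get_image("wrist");print(w["position"],rot(w["orientation"]),w["K"][0][0])
print(rot(s["ee_rot"]))
E
```

```text
[ 0.15713192 -0.55312681  0.24832547] [ 3.92230799e-05  9.90438925e-01  1.37951928e-01 -1.67041229e-05]
[ 0.22070929 -0.53497942  0.37259304] [[ 2.73281811e-01 -9.29044130e-01 -2.49387361e-01]
 [-9.61934010e-01 -2.63908790e-01 -7.09585131e-02]
 [ 1.08073420e-04  2.59285855e-01 -9.65800618e-01]] 275.7890061106164
[[ 9.61938530e-01  2.73265920e-01 -2.22670281e-05]
 [ 2.73265918e-01 -9.61938528e-01 -8.23048620e-05]
 [-4.39106261e-05  7.30873981e-05 -9.99999996e-01]]
```

View pics/crop1.png

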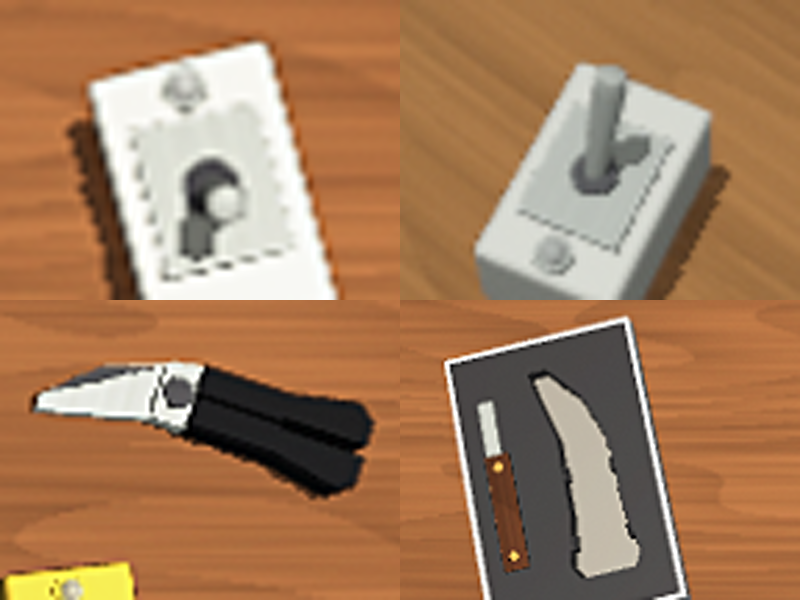

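The crop shows the lens at the far (+x) end of the white box and the bat leaning toward the robot. The secateurs' blade points about 70° from world x, and the pocket about 12°. Moving above the secateurs.

>>> apply_moves(deltas=[85, 407, -163, 48, -54, 85, 407, -163, 48, -54, 85, 407, -163, 48, -54, 85, 407, -163, 48, -54, 85, 407, -163, 48, -54, 85, 407, -163, 48, -54, 85, 407, -163, 48, -54, 85, 407, -163, 48, -54, 85, 407, -163, 48, -54, 85, 407, -163, 48, -54, 85, 407, -163, 48, -54, 85, 407, -163, 48, -54], squeeze=60)

```text
clock: 2.15
position: [0.5077, -0.2815, 0.1995]
ee_rot: [-0.0, 0.818, 0.575, 0.001]
contact_force: [-0.0, -0.4, 0.0]
width: 0.0849
gripper_force: 0.0
```

>>> apply_moves(deltas=[85, 0, 0, 0, 0, 85, 0, 0, 0, 0, 85, 0, 0, 0, 0])

```text
clock: 2.4
position: [0.5032, -0.286, 0.2005]
ee_rot: [0.0, 0.82, 0.572, -0.0]
contact_force: [0.5, -0.5, 0.6]
width: 0.0849
gripper_force: 0.0
```

```bash
cat >> h.py <<'E'
from scipy.optimize import least_squares
OUT=np.array([(-75,-20),(-65,-27),(-25,-19),(25,-19),(45,-15),(80,-2),(108,24),(108,34),(80,27),(45,18),(25,19),(-25,19),(-65,27),(-75,20)])/1000.
def W(p,pts):  # pose x,y,yaw
    c,s=np.cos(p[2]),np.sin(p[2]); return np.c_[p[0]+c*pts[:,0]-s*pts[:,1],p[1]+s*pts[:,0]+c*pts[:,1]]
def fitmask(im,mask,p0,z=0.,pts=OUT,scale=1.):
    """Fit the outline's pose (x,y,yaw at height z) to the mask by overlap on a rectified ground patch."""
    n=300; g=np.linspace(-.15,.15,n); X,Y=np.meshgrid(g+p0[0],g+p0[1],indexing="ij")
    px=np.array([proj(im,(a,b,z)) for a,b in zip(X.ravel(),Y.ravel())]).astype(np.float32).reshape(n,n,2)
    m=cv2.remap(mask.astype(np.float32),px[...,0],px[...,1],cv2.INTER_LINEAR)
    m=cv2.GaussianBlur(m,(0,0),1.2)
    def cost(p):
        q=W(p,pts); ij=((q-np.array(p0[:2])+.15)/.3*(n-1))[:,::-1]
        t=np.zeros((n,n),np.float32); cv2.fillPoly(t,[np.round(ij*16).astype(np.int32)],1,cv2.LINE_AA,4)
        return float(np.abs(cv2.GaussianBlur(t,(0,0),1.2)-m).sum())
    from scipy.optimize import minimize
    S=np.array([1e-3,1e-3,.01])
    r=minimize(lambda d:cost(p0+d*S),np.zeros(3),method="Nelder-Mead",options=dict(initial_simplex=np.array([[0,0,0],[8,0,0],[0,8,0],[0,0,12.]])))
    return p0+r.x*S,r.fun,m.sum()
def dets(im,Z,k=2):
    for q,z in Z.items():
        for d in place_of(q,im)[:k]: print(q,round(d["score"],2),np.round(d["point"]),np.round(ground(im,d["point"],z),4))
def draw(im,p,z,f,pts=OUT):
    q=np.array([proj(im,(a,b,z)) for a,b in W(p,pts)]); cv2.polylines(f,[np.round(q*16).astype(np.int32)],True,(0,255,0),1,cv2.LINE_AA,4)
E
python3 - <<'E'
from h import *
im=get_image("wrist");s=get_state();print(s["clock"],s["position"],np.degrees(np.arctan2(*rot(s["ee_rot"])[[1,0],0])))
dets(im,dict(secateurs=0,throat=.028,nose=.012)); save(im,"w1")
E
```

```text
2.45 [ 0.50316699 -0.2861444   0.20054825] 69.76231555557794
secateurs 0.73 [329. 186.] [ 0.5094 -0.2898  0.    ]
throat 0.84 [329. 190.] [ 0.5093 -0.2889  0.028 ]
throat 0.3 [328. 187.] [ 0.5099 -0.285   0.028 ]
nose 0.87 [300.  91.] [ 0.5161 -0.1802  0.012 ]
```

View pics/w1.png

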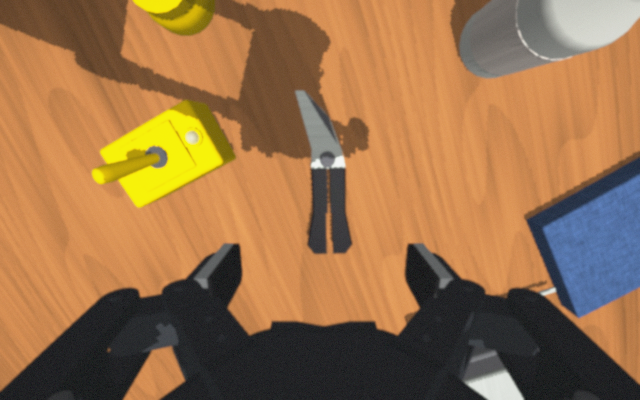

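The wrist view shows the secateurs at columns 300–350 and rows 90–252, handles nearly vertical. I'll refine with a handle mask fit.

```bash
python3 - <<'E'
from h import *
im=get_image("wrist"); f=im["frame"]
m=(f.max(2)<75); k=np.zeros_like(m); k[160:260,290:370]=m[160:260,290:370]
k=cv2.morphologyEx(k.astype(np.uint8),cv2.MORPH_CLOSE,np.ones((7,7)))
H=np.array([(-75,-20),(-65,-27),(-25,-19),(25,-19),(25,19),(-25,19),(-65,27),(-75,20)])/1000.
for p0 in([.509,-.289,1.22],):
    p,c,t=fitmask(im,k,np.array(p0),.026,H); print(p,np.degrees(p[2]),c,t)
g=f[:,:,::-1].copy(); draw(im,p,.026,g,H); draw(im,p,.008,g)
cv2.imwrite("pics/w2.png",np.hstack([cv2.resize(x[80:265,280:380],None,fx=3,fy=3,interpolation=cv2.INTER_NEAREST) for x in(g,cv2.cvtColor(k*255,8))]))
E
```

```text
[ 0.50793037 -0.28996576  1.24277062] 71.20551167849409 957.6047973632812 3295.3958
```

View pics/w2.png

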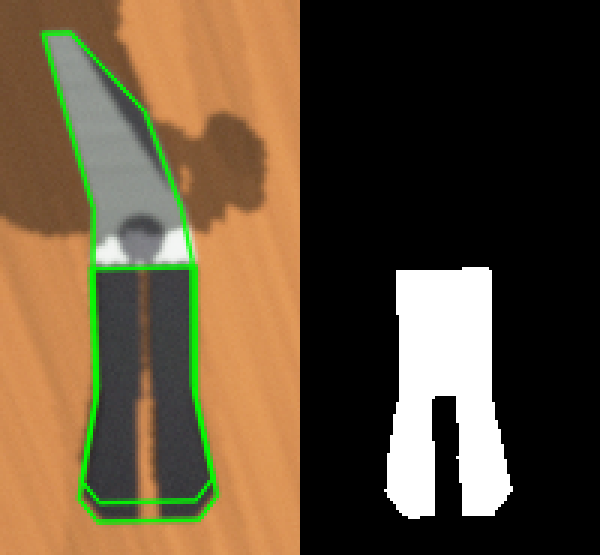

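>>> apply_moves(deltas=[85, -10, 6, 40, -1.4, 85, -10, 6, 80, -1.4, 85, -10, 6, 110, -1.4, 85, -10, 6, 120, -1.4, 85, -10, 6, 120, -1.4, 85, -10, 6, 120, -1.4, 85, -10, 6, 120, -1.4])

```text
clock: 3.23
position: [0.5077, -0.2978, 0.0824]
ee_rot: [0.002, 0.813, 0.582, 0.001]
contact_force: [1.0, -0.2, 0.7]
width: 0.0852
gripper_force: 0.0
```

```bash
python3 - <<'E'
from h import *
s=get_state();p=s["position"];T=rot(s["ee_rot"]);a=1.2428
print(p,np.degrees(np.arctan2(T[1,0],T[0,0])),s["contact_force"])
t=np.array([.508-.008*np.cos(a),-.290-.008*np.sin(a),.029]);print(T.T@(t-p)*1000)
E
```

```text
[ 0.50769108 -0.29776899  0.08242827] 71.2528131529112 [ 1.04043883 -0.17705327  0.7320487 ]
[-0.46829455 -2.42708119 53.41959611]
```

>>> apply_moves(deltas=[85, 0, -2, 30, 0, 85, 0, -2, 50, 0, 85, 0, -2, 53, 0, 85, 0, -2, 53, 0, 30, 0, -2, 53, 0, 30, 0, -2, 53, 0, 30, 0, -2, 53, 0, 30, 0, -2, 53, 0, 30, 0, -2, 53, 0, 30, 0, -2, 53, 0, 30, 0, -2, 53, 0, 30, 0, -2, 53, 0])

```text
clock: 4.23
position: [0.5054, -0.2967, 0.0289]
ee_rot: [0.002, 0.813, 0.583, 0.0]
contact_force: [-0.1, 0.1, 6.2]
width: 0.0364
gripper_force: 62.9
```

>>> apply_moves(deltas=[30, 0, 0, 0, 0, 30, 0, 0, 0, 0, 30, 0, 0, 0, 0])

```text
clock: 4.48
position: [0.5054, -0.2966, 0.0289]
ee_rot: [0.001, 0.813, 0.583, 0.0]
contact_force: [0.1, 0.1, 6.2]
width: 0.0368
gripper_force: 62.9
```

>>> apply_moves(deltas=[30, 0, 0, -15, 0, 30, 0, 0, -50, 0, 30, 0, 0, -90, 0, 30, 0, 0, -130, 0, 30, 0, 0, -171, 0, 30, 0, 0, -171, 0])

```text
clock: 4.98
position: [0.5082, -0.2987, 0.2073]
ee_rot: [0.008, 0.813, 0.583, 0.002]
contact_force: [0.9, -1.3, -2.3]
width: 0.0366
gripper_force: 61.9
```

>>> apply_moves(deltas=[30, 36, -6, 0, 5, 30, 72, -12, 0, 10, 30, 108, -18, 0, 15, 30, 144, -24, 0, 20, 30, 180, -30, 0, 25, 30, 216, -36, 0, 30, 30, 252, -42, 0, 35, 30, 288, -48, 0, 40, 30, 324, -54, 0, 46, 30, 360, -60, 0, 52, 30, 396, -66, 0, 56, 30, 427, -72, 0, 59])

```text
clock: 5.98
position: [0.573, 0.134, 0.1975]
ee_rot: [-0.0, 0.994, 0.106, -0.0]
contact_force: [1.3, -0.6, -3.3]
width: 0.0363
gripper_force: 61.8
```

>>> apply_moves(deltas=[30, 0, 0, 0, 0, 30, 0, 0, 0, 0, 30, 0, 0, 0, 0, 30, 0, 0, 0, 0, 30, 0, 0, 0, 0, 30, 0, 0, 0, 0])

```text
clock: 6.48
position: [0.5733, 0.1303, 0.1983]
ee_rot: [0.0, 0.994, 0.106, -0.0]
contact_force: [-0.6, 0.1, -2.2]
width: 0.0367
gripper_force: 61.8
```

```bash
python3 - <<'E'
from h import *
im=get_image("wrist");s=get_state();T=rot(s["ee_rot"]);print(s["clock"],s["position"],np.degrees(np.arctan2(T[1,0],T[0,0])),s["width"],s["contact_force"])
dets(im,dict(throat=s["position"][2],nose=s["position"][2]-.016,case=0,pocket=.012,pocket_nose=.012))
f=im["frame"]; g=f[:,:,::-1].copy(); draw(im,np.array([.557,.249,.213]),.012,g);save(im,"w3",g);np.save("w3.npy",f)
t=get_image("top"); dets(t,dict(case=0,pocket=.012,pocket_nose=.012))
E
```

```text
6.5333 [0.57339088 0.13048782 0.198308  ] 12.172211536952535 0.03636179293721719 [-0.75634932  0.70634245 -1.8979212 ]
throat 0.7 [323. 250.] [0.5815 0.1324 0.1983]
nose 0.9 [261.  25.] [0.6768 0.1816 0.1823]
nose 0.25 [324. 250.] [0.5743 0.1303 0.1823]
case 0.79 [202. 170.] [0.5615 0.2737 0.    ]
pocket 0.95 [225. 177.] [0.5619 0.243  0.012 ]
pocket 0.33 [324. 230.] [0.5228 0.1183 0.012 ]
pocket_nose 0.79 [182.  81.] [0.6541 0.3005 0.012 ]
case 0.68 [198. 185.] [0.5594 0.278  0.    ]
pocket 0.85 [207. 186.] [0.5543 0.2504 0.012 ]
pocket_nose 0.7 [193. 153.] [0.6382 0.2919 0.012 ]
```

View pics/w3.png

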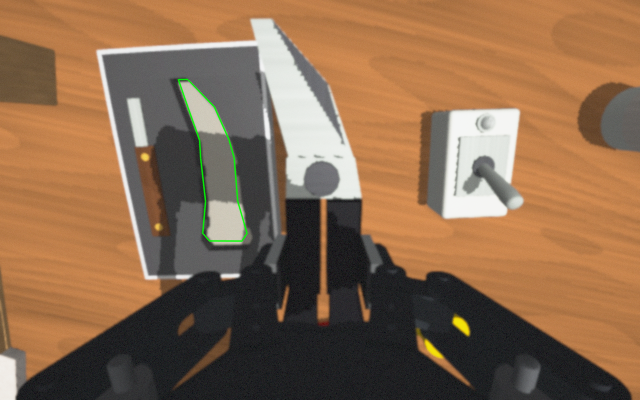

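The wrist view shows the secateurs held (pivot at (322,178), tip at (262,20)), the pocket at (225,177) closely matching my overlaid outline, and the white switch with its lens at (486,122). Next I'll fit the pocket and the pose in the grip more exactly.

```bash
cat >> h.py <<'E'
def offset(pts,d):
    n=len(pts);o=[]
    for i in range(n):
        a,b,c=pts[i-1],pts[i],pts[(i+1)%n];e1=(b-a)/np.linalg.norm(b-a);e2=(c-b)/np.linalg.norm(c-b)
        n1=np.array([e1[1],-e1[0]]);n2=np.array([e2[1],-e2[0]]);o.append(b+d*(n1+n2)/(1+n1@n2))
    return np.array(o)
def poly(im,p,z,pts,roi,u=4):
    x,y,w,h=roi;q=(np.array([proj(im,(a,b,z)) for a,b in W(p,pts)])-[x,y]+.5)*u-.5
    t=np.zeros((h*u,w*u),np.uint8);cv2.fillPoly(t,[np.round(q*16).astype(np.int32)],1,8,4);return t
def fitimg(im,mask,p0,layers,roi,mode):
    """layers: list of (z,pts); mode 'and'/'or' of their projections; fit to binary mask in roi."""
    from scipy.optimize import minimize
    x,y,w,h=roi;m=mask[y:y+h,x:x+w].astype(np.float32);S=np.array([1e-3,1e-3,.01])
    def cost(d):
        t=None
        for z,pts in layers:
            k=poly(im,p0+d*S,z,pts,roi);t=k if t is None else (t&k if mode=="and" else t|k)
        t=cv2.resize(t.astype(np.float32),(w,h),interpolation=cv2.INTER_AREA);return float(np.abs(cv2.GaussianBlur(t,(0,0),1)-cv2.GaussianBlur(m,(0,0),1)).sum())
    r=minimize(cost,np.zeros(3),method="Nelder-Mead",options=dict(initial_simplex=np.array([[0,0,0],[6,0,0],[0,6,0],[0,0,6.]])))
    return p0+r.x*S,r.fun,m.sum()
E
python3 - <<'E'
from h import *
im=get_image("wrist");s=get_state();P=s["position"];f=im["frame"].astype(int);g=f.max(2)
print([ (r,c,f[r,c].tolist()) for r,c in((100,195),(160,215),(225,215),(160,180),(225,190),(80,220))])
roi=(165,65,95,190);m=(g>88)
L=[(.012,offset(OUT,.0018)),(.026,offset(OUT,.0035))]
k=m.copy();k[:,:172]=0;k[:,258:]=0
lab,n,st,_=cv2.connectedComponentsWithStats(k.astype(np.uint8));k=n==n[180,220]
p,c,a=fitimg(im,k,np.array([.557,.249,.213]),L,roi,"and");print("pocket wrist",p,np.degrees(p[2]),c,a)
t=get_image("top");gt=t["frame"].max(2);r2=(165,130,75,95);k2=(gt>110)
lab,n,_,_=cv2.connectedComponentsWithStats(k2.astype(np.uint8));k2=n==n[186,207]
p2,c2,a2=fitimg(t,k2,np.array([.557,.249,.213]),L,r2,"and");print("pocket top",p2,np.degrees(p2[2]),c2,a2)
# held tool
T=rot(s["ee_rot"])
for q,z in(((324,199),P[2]-.001),((287,199),P[2]-.001),((361,199),P[2]-.001),((252,20),P[2]-.017),((272,20),P[2]-.017)):
    print("tool",q,(T.T@(ground(im,q,z)-P))[:2]*1000)
o=f[:,:,::-1].astype(np.uint8).copy();draw(im,p,.012,o,offset(OUT,.0018));o2=cv2.cvtColor(k.astype(np.uint8)*255,8)
h0=P+T@np.array([.008,0,.029]);pt=np.array([h0[0],h0[1],np.arctan2(T[1,0],T[0,0])])
for z,a,b in((.028,0,0),(.012,0,0)):draw(im,pt,h0[2]+z,o)
ot=t["frame"][:,:,::-1].copy();draw(t,p2,.012,ot,offset(OUT,.0018))
cv2.imwrite("pics/f1.png",np.hstack([cv2.resize(o[0:260,160:380],None,fx=2,fy=2,interpolation=0),cv2.resize(ot[120:240,140:260],(360,520),interpolation=0)]))
E
```

```text
[(100, 195, [205, 200, 186]), (160, 215, [115, 111, 104]), (225, 215, [204, 200, 186]), (160, 180, [58, 57, 58]), (225, 190, [95, 97, 95]), (80, 220, [102, 102, 104])]
pocket wrist [0.56055312 0.24485114 0.23458752] 13.44087464096525 4085.066162109375 8977.0
pocket top [0.52545375 0.27305219 1.34373628] 76.99041756829553 2252.17724609375 3319.0
tool (324, 199) [33.90571145  0.32242473]
tool (287, 199) [ 33.90808479 -17.03886759]
tool (361, 199) [33.90497529 17.68544438]
tool (252, 20) [114.29931755 -32.59492869]
tool (272, 20) [114.21620199 -23.43027589]
```

View pics/f1.png

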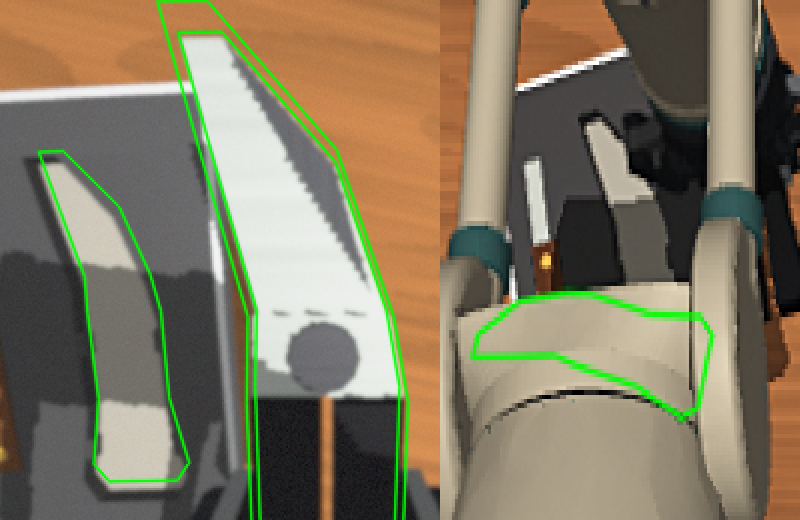

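```bash
python3 - <<'E'
from h import *
L=[(.012,offset(OUT,.0018)),(.026,offset(OUT,.0035))]
def warm(f,lo):
    f=cv2.GaussianBlur(f.astype(np.float32),(0,0),.7);return ((f[...,0]-f[...,2])/f[...,0]>.045)&(f.max(2)>lo)
def comp(k,r,c):
    _,n,_,_=cv2.connectedComponentsWithStats(k.astype(np.uint8),connectivity=4);return n==n[r,c]
w=get_image("wrist");t=get_image("top");sc=get_image("scene")
tf=cv2.imread("pics/top0.png")[:,:,::-1];sf=cv2.imread("pics/scene0.png")[:,:,::-1]
k=warm(w["frame"],85);k[:,:172]=0;k[:,250:]=0
tiles=[]
for n,im,f,k,pt,roi in(("wrist",w,w["frame"],comp(k,180,220),0,(165,65,95,190)),("top",t,tf,comp(tf.max(2)>120,186,207),0,(165,130,75,95)),("scene",sc,sf,comp(sf.max(2)>120,306,403),0,(360,250,80,120))):
    p,c,a=fitimg(im,k,np.array([.557,.248,.213]),L,roi,"and");print(n,np.round(p,4),np.degrees(p[2]),c,a)
    o=f[:,:,::-1].copy();draw(im,p,.012,o,L[0][1]);draw(im,p,.026,o,L[1][1]);x,y,ww,h=roi
    tiles+=[cv2.resize(o[y:y+h,x:x+ww],(250,400),interpolation=0)]
cv2.imwrite("pics/f2.png",np.hstack(tiles))
E
```

```text
wrist [0.5555 0.2442 0.2419] 13.85718257315237 307.4307861328125 5261.0
top [0.5519 0.2444 0.2485] 14.237806763098996 72.33221435546875 1143.0
scene [0.5529 0.245  0.2424] 13.890512577692665 73.8701171875 1407.0
```

View pics/f2.png

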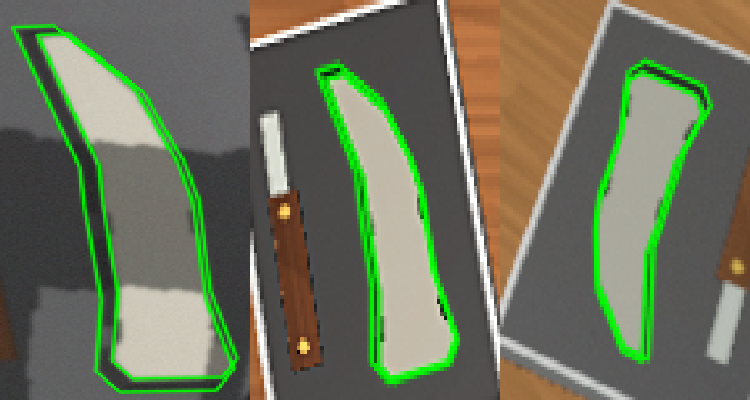

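All three fits agree: pocket at about (0.5547, 0.2444), yaw 13.9°. Moving to hover over it.

>>> apply_moves(deltas=[30, 0, -40, 0, -1.7, 30, -2, -80, 0, -1.7, 30, -2, -115, 0, -1.7, 30, -2, -115, 30, -1.7, 30, -2, -115, 60, -1.7, 30, -2, -115, 90, -1.7, 30, -2, -115, 108, -1.7, 30, -2, -115, 108, -1.7, 30, -2, -115, 108, -1.7, 30, -2, -115, 108, -1.7, 30, -2, -115, 108, -1.7, 30, -2, -115, 108, -1.7])

```text
clock: 8.23
position: [0.5483, 0.2438, 0.0921]
ee_rot: [-0.0, 0.993, 0.121, 0.002]
contact_force: [-0.1, -0.7, -1.7]
width: 0.0363
gripper_force: 61.9
```

```bash
python3 - <<'E'
from h import *
w=get_image("wrist");s=get_state();P=s["position"];T=rot(s["ee_rot"]);print(P,np.degrees(np.arctan2(T[1,0],T[0,0])),s["contact_force"],T[2])
print("to target",T.T@(np.array([.5474,.2426,.041])-P)*1000)
o=w["frame"][:,:,::-1].copy();p=np.array([.5547,.2444,.2426]);draw(w,p,.026,o,offset(OUT,.0035))
h0=P+T@np.array([.0075,0,.029]);pt=np.array([h0[0],h0[1],np.arctan2(T[1,0],T[0,0])]);draw(w,pt,h0[2]+.012,o)
cv2.imwrite("pics/w4.png",cv2.resize(o[:300,150:480],None,fx=1.8,fy=1.8))
E
```

```text
[0.54801426 0.24371554 0.09186239] 13.94844163823897 [-0.13868187  0.52172511 -2.7949041 ] [ 3.00598775e-03 -1.07016728e-04 -9.99995476e-01]
to target [-1.01793222  0.94001808 50.85946097]
```

View pics/w4.png

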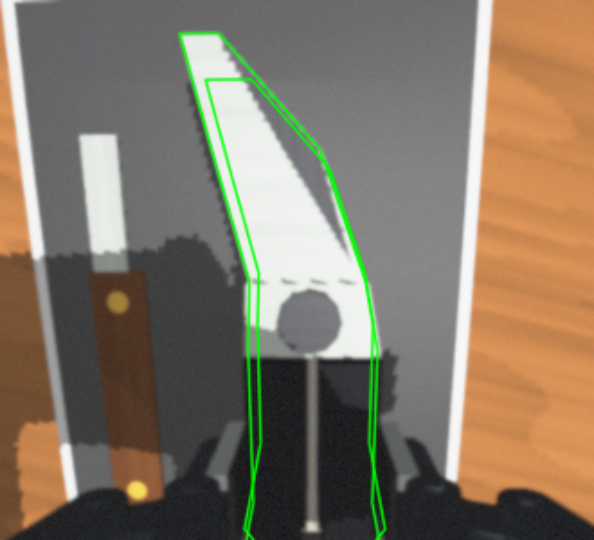

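The held blade matches the predicted outline (tip at (200,35)), so I'll apply the small correction and lower.

>>> apply_moves(deltas=[30, -1, 1, 5, 0, 30, -1, 1, 15, 0, 30, -1, 1, 25, 0, 30, -1, 1, 29, 0, 30, -1, 1, 33, 0, 30, -1, 1, 36, 0, 30, -1, 1, 38, 0, 30, -1, 1, 38, 0, 30, -1, 1, 38, 0])

```text
clock: 9.03
position: [0.5465, 0.2424, 0.0523]
ee_rot: [0.0, 0.993, 0.122, 0.0]
contact_force: [-0.7, -0.4, -2.6]
width: 0.0365
gripper_force: 61.9
```

>>> apply_moves(deltas=[30, 0, 0, 1, 0, 30, 0, 0, 2, 0, 30, 0, 0, 3, 0, 30, 0, 0, 4, 0, 30, 0, 0, 4, 0])

```text
clock: 9.45
position: [0.5469, 0.2422, 0.049]
ee_rot: [0.0, 0.993, 0.122, 0.001]
contact_force: [-0.7, -1.4, 4.2]
width: 0.0362
gripper_force: 62.6
```

```bash
cat > st.py <<'E'
from h import *
np.set_printoptions(precision=2,suppress=True)
s=get_state();P=s["position"];T=rot(s["ee_rot"]);print(P*1000,np.degrees(np.arctan2(T[1,0],T[0,0])),s["contact_force"],s["moment"],s["width"])
print("to target",T.T@(np.array([.5474,.2426,.041])-P)*1000)
E
python3 st.py
```

```text
[546.85 242.18  49.01] 13.972972077764766 [-0.69 -1.43  4.22] [-0.26  0.08  0.04] 0.036224334945411094
to target [ 0.62 -0.28  8.01]
```

Inside the mouth and touching the beads. Pressing a little further while gripped.

>>> apply_moves(deltas=[30, 0, 0, 1, 0, 30, 0, 0, 2, 0, 30, 0, 0, 3, 0, 30, 0, 0, 4, 0, 30, 0, 0, 4, 0])

```text
clock: 9.87
position: [0.5469, 0.2422, 0.0451]
ee_rot: [0.0, 0.993, 0.122, 0.001]
contact_force: [0.3, -1.7, 5.1]
width: 0.0366
gripper_force: 62.9
```

```bash
python3 st.py
```

```text
[546.94 242.18  45.13] 13.975555174340363 [ 0.33 -1.74  5.08] [-0.33  0.15 -0.03] 0.03656217380223713
to target [ 0.54 -0.3   4.13]
```

>>> apply_moves(deltas=[30, 0, 0, 1, 0, 30, 0, 0, 2, 0, 30, 0, 0, 2, 0, 30, 0, 0, 2, 0])

```text
clock: 10.2
position: [0.5469, 0.2422, 0.0429]
ee_rot: [0.0, 0.993, 0.122, 0.001]
contact_force: [-0.5, -2.8, 3.9]
width: 0.0363
gripper_force: 62.8
```

>>> apply_moves(deltas=[60, 0, 0, 0, 0, 60, 0, 0, 0, 0, 60, 0, 0, 0, 0, 60, 0, 0, 0, 0, 60, 0, 0, -10, 0, 60, 0, 0, -30, 0, 0, 8, 0, -50, 0, 0, 8, 0, -50, 0, 0, 8, 0, -50, 0, 0, 8, 0, -50, 0, 0, 8, 0, -50, 0, 0, 8, 0, -50, 0])

```text
clock: 11.2
position: [0.553, 0.2439, 0.0912]
ee_rot: [0.0, 0.993, 0.121, -0.001]
contact_force: [0.4, -0.6, -0.2]
width: 0.0
gripper_force: 0.0
```

>>> apply_moves(deltas=[0, 0, 0, 5, 0, 0, 0, 0, 15, 0, 0, 0, 0, 24, 0, 0, 0, 0, 28, 0, 0, 0, 0, 29, 0, 0, 0, 0, 30, 0, 0, 0, 0, 30, 0])

```text
clock: 11.78
position: [0.5541, 0.2442, 0.062]
ee_rot: [0.0, 0.993, 0.122, -0.0]
contact_force: [0.8, 1.1, -0.2]
width: 0.0001
gripper_force: 0.0
```

```bash
python3 st.py
```

```text
[554.08 244.23  61.97] 13.959939283710952 [ 0.77  1.06 -0.2 ] [-0.06 -0.02  0.  ] 5.636635583747918e-05
to target [-6.87 -0.03 20.97]
```

Tip at 45 mm, home top at 40 mm; pressing on.

>>> apply_moves(deltas=[0, 0, 0, 1, 0, 0, 0, 0, 2, 0, 0, 0, 0, 3, 0, 0, 0, 0, 4, 0, 0, 0, 0, 5, 0, 0, 0, 0, 5.5, 0, 0, 0, 0, 6, 0, 0, 0, 0, 6, 0])

```text
clock: 12.45
position: [0.5544, 0.2443, 0.0573]
ee_rot: [-0.0, 0.993, 0.122, 0.001]
contact_force: [-0.9, -0.2, 5.3]
width: -0.0001
gripper_force: 2.9
```

>>> apply_moves(deltas=[0, 0, 0, 0.3, 0, 0, 0, 0, 0.6, 0, 0, 0, 0, 0.6, 0])

```text
clock: 12.7
position: [0.5543, 0.2443, 0.0571]
ee_rot: [-0.0, 0.993, 0.122, 0.001]
contact_force: [-0.8, -0.5, 7.9]
width: 0.0001
gripper_force: 4.0
```

>>> apply_moves(deltas=[0, 0, 0, 0.6, 0, 0, 0, 0, 1.2, 0, 0, 0, 0, 1.8, 0, 0, 0, 0, 2.4, 0, 0, 0, 0, 2.4, 0, 0, 0, 0, 2.4, 0])

```text
clock: 13.2
position: [0.5543, 0.2444, 0.057]
ee_rot: [-0.0, 0.993, 0.122, 0.001]
contact_force: [-4.5, -1.9, 21.9]
width: -0.0005
gripper_force: 10.5
```

>>> apply_moves(deltas=[0, 0, 0, -10, 0, 0, 0, 0, -40, 0, 0, 0, 0, -80, 0, 0, 0, 0, -120, 0, 0, 0, 70, -140, 0, 0, 0, 110, -140, 0, 0, 0, 110, -140, 0, 0, 0, 110, -140, 0, 0, 0, 110, -140, 0])

```text
clock: 13.95
position: [0.5809, 0.1362, 0.1935]
ee_rot: [-0.0, 0.993, 0.12, 0.0]
contact_force: [0.3, 0.9, 0.2]
width: -0.0002
gripper_force: 0.0
```

```bash
python3 - <<'E'
from h import *
w=get_image("wrist");s=get_state();P=s["position"];T=rot(s["ee_rot"]);print(s["clock"],P,np.degrees(np.arctan2(T[1,0],T[0,0])))
dets(w,dict(throat=.040,nose=.024,switch=0,bat_tip=.109))
o=w["frame"][:,:,::-1].copy();draw(w,np.array([.5547,.2444,.2426]),.040,o);save(w,"w5",o)
E
```

```text
14.0 [0.58039545 0.13727671 0.19310001] 13.869804746848489
throat 0.6 [217. 195.] [0.5535 0.2429 0.04  ]
nose 0.68 [184.  90.] [0.6482 0.2968 0.024 ]
switch 0.97 [462. 170.] [ 0.6384 -0.0158  0.    ]
bat_tip 0.73 [524. 224.] [ 0.6117 -0.0249  0.109 ]
```

View pics/w5.png

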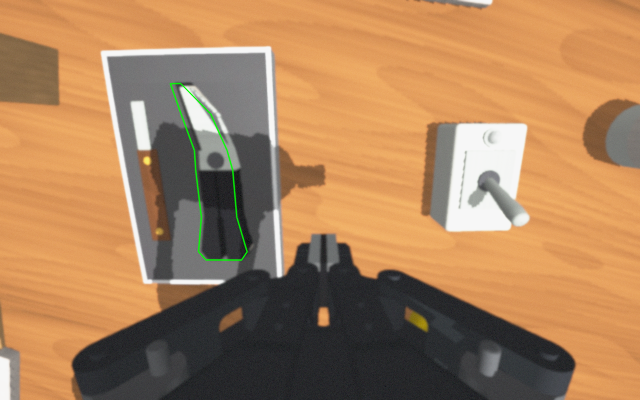

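Secateurs appear seated inside the outline (handles at (222,215)); the 22 N press held their top at 40 mm, so they are home. Switch pivot at (489,181), lens at (491,138), bat tip at (520,219). I'll work out the approach.

```bash
python3 - <<'E'
from h import *
np.set_printoptions(precision=4,suppress=True)
w=get_image("wrist");s=get_state();P=s["position"];T=rot(s["ee_rot"])
c=ground(w,(489,181),.052);l=ground(w,(491,137),.055);t=ground(w,(520,218),.107);print(c,l,t,np.degrees(np.arctan2(*(l-c)[[1,0]])),np.degrees(np.arctan2(*(c-t)[[1,0]])))
g=w["frame"].min(2);k=(g>150).astype(np.uint8);k[:,:400]=0;k[:,570:]=0
q=cv2.minAreaRect(np.array([ground(w,(x,y),.05)[:2]*1000 for y,x in np.argwhere(k[110:240])+[110,0]],np.float32));print(q)
a=np.radians(13.9)
for d in(-.062,-.004): 
    g=np.array([c[0]+d*np.cos(a),c[1]+d*np.sin(a),.112]);print(d,T.T@(g-P)*1000)
E
```

```text
[ 0.6354 -0.0161  0.052 ] [0.6751 0.0004 0.055 ] [ 0.6151 -0.0179  0.107 ] 22.4814724535721 5.117124429500154
((638.3849487304688, -24.363983154296875), (109.13543701171875, 89.44679260253906), 14.690547943115234)
-0.062 [-45.8429 163.2899  80.8785]
-0.004 [ 12.1569 163.4424  80.8361]
```

>>> apply_moves(deltas=[0, -11, 40, 0, 0, 0, -22, 80, 0, 0, 0, -34, 120, 0, 0, 0, -46, 161, 0, 0, 0, -46, 161, 0, 0, 0, -46, 161, 30, 0, 0, -46, 161, 65, 0, 0, -46, 161, 81, 0, 0, -46, 161, 81, 0, 0, -46, 161, 81, 0])

```text
clock: 15.08
position: [0.5744, -0.029, 0.1116]
ee_rot: [-0.0, 0.993, 0.122, -0.001]
contact_force: [-0.0, -0.1, 0.3]
width: 0.0002
gripper_force: 0.0
```

>>> apply_moves(deltas=[0, 8, 0, 0, 0, 0, 16, 0, 0, 0, 0, 24, 0, 0, 0, 0, 32, 0, 0, 0, 0, 38, 0, 0, 0, 0, 44, 0, 0, 0, 0, 50, 0, 0, 0, 0, 54, 0, 0, 0, 0, 58, 0, 0, 0, 0, 58, 0, 0, 0])

```text
clock: 15.92
position: [0.6321, -0.0157, 0.1121]
ee_rot: [0.0, 0.993, 0.122, 0.0]
contact_force: [0.4, -0.5, -0.1]
width: -0.0
gripper_force: 0.0
```

>>> apply_moves(deltas=[0, -20, 0, 0, 0, 0, -50, 0, 0, 0, 0, -60, 0, -40, 0, 0, -60, 0, -80, 0, 0, -60, 0, -80, 0, 0, -60, 0, -80, 0])

```text
clock: 16.42
position: [0.5744, -0.0308, 0.1954]
ee_rot: [0.001, 0.993, 0.121, 0.003]
contact_force: [-0.2, -0.2, 0.3]
width: 0.0001
gripper_force: 0.0
```

```bash
python3 - <<'E'
from h import *
w=get_image("wrist");s=get_state();print(s["clock"],s["position"])
t=get_image("top");sc=get_image("scene")
dets(w,dict(bat_tip=.109,switch=0));dets(t,dict(bottle_a=0,tub=0),1);dets(sc,dict(bottle_a=0,tub=0,throat=.04,nose=.024,bat_tip=.109))
cv2.imwrite("pics/end.png",np.hstack([cv2.resize(w["frame"][:,:,::-1],(400,250)),cv2.resize(sc["frame"][150:400,180:480,::-1],(400,333))[:250] if 0 else cv2.resize(sc["frame"][200:387,250:550,::-1],(400,250))]))
E
```

```text
16.4667 [ 0.57320303 -0.0304992   0.19342185]
bat_tip 0.75 [328.  98.] [ 0.6604 -0.0128  0.109 ]
switch 0.87 [324. 133.] [ 0.6348 -0.0168  0.    ]
switch 0.5 [218. 330.] [0.3432 0.0616 0.    ]
bottle_a 0.76 [393. 122.] [ 0.7249 -0.204   0.    ]
tub 0.58 [332. 239.] [ 0.4313 -0.0493  0.    ]
bottle_a 0.77 [208. 251.] [ 0.729  -0.1953  0.    ]
tub 0.9 [327. 204.] [ 0.4395 -0.0545  0.    ]
tub 0.3 [403. 298.] [0.5375 0.2357 0.    ]
throat 0.94 [403. 297.] [0.553 0.238 0.04 ]
nose 0.75 [403. 352.] [0.646 0.298 0.024]
bat_tip 0.44 [391. 169.] [0.3193 0.046  0.109 ]
bat_tip 0.38 [284. 251.] [ 0.6556 -0.01    0.109 ]
```

View pics/end.png

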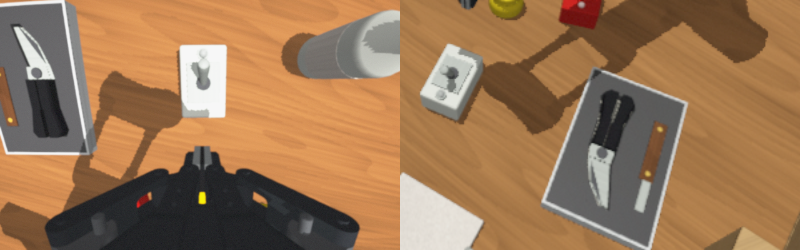

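The bat now leans over the lens (tip about 25 mm past the pivot), the secateurs lie in the pocket, and the bottle and tub stand where they were. Handing in.

```bash
python3 -c "from rig import *;print(sign_off())"
```

```text
the job is handed in; nothing more can be done
None
```

I pressed the secateurs home in their foam pocket and then flipped the white switch's toggle to the pilot-lens side. The bottle and tub were left alone, and I handed the job in at about 16.5 s; no verdict came back.

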